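# Scan in a cartridge box and snap it shut

## Robot

A 7-joint arm with a two-finger parallel gripper is mounted at the origin on the work surface. World frame = base frame: x ahead of the robot, y to its left, z up, the work surface at z = 0. Lengths are in m, angles in rad, forces in N, time in s.
With the tool pointing down it reaches from about 0.4 to 0.875 m from the base axis. Payload 19.3 kg.
Tool frame: the origin (TCP) lies at the very end of the fingers, on their centre line; the grasp point (between the pads) lies 19 mm behind it; z points along the fingers, y is the direction in which the jaws open and shut (so a half turn about z gives the same grasp; the last joint's range is limited). The gripper opens to 85 mm and grips with 20 to 120 N. Pads are 22 mm wide; open, the fingers measure 114 mm over their backs; the gripper's body (76 mm by 85 mm) begins 54 mm behind the grasp point. The pads swing forward as they close: fully open they stand 13 mm farther back than shut.
Start: joints at [1.122, 0.521, -0.036, 1.599, 0.021, 1.021, -0.113], TCP at [0.231, -0.581, 0.231] pointing down, gripper open.
Joint ranges: [-2.91, 2.91], [-0.3, 2.13], [-1.5, 1.42], [0.17, 2.43], [-1.26, 4.41], [0.16, 1.93], [-2.52, 2.52]. Speed limits (rad/s): [1.89, 1.89, 2.39, 2.39, 3.01, 3.01, 3.01].

## Interface

Orientations are given as [roll, pitch, yaw] about the fixed x, y, z axes, in that order (R = Rz(yaw) Ry(pitch) Rx(roll)).
In Python, from workcell import bot gives the robot as it stands.
- The arm moves only by the tool carry_out, never from a script. Its argument "targets" is a list of rows, each a list of 7 numbers: the shift along the tool's x, y, z in mm, then the turn, a rotation vector about the tool's x, y, z in units of 6 degrees (1.0 is 6 degrees), then the closure in counts, from 0 (fully open) to 255 (shut). A call has 1 to 5 rows; each row shifts and turns the commanded pose from where the row before left it, along the tool's axes as they then stand; what a row does not reach is not made up. A row lasts 1/12 s, in which the tool goes at most 41.7 mm and 7.16 degrees, less where a joint would pass 70% of its speed; a pose out of reach is approached as far as the arm can. A call is refused whole if a number of a shift passes 41.7 or a number of a turn 1, either way. A call with a gripper value outside its range is refused whole. The fingers move at their own pace and stop on an object; "force" is the grip in N (left out, the last holds). Time passes only in rows, so rows that do not move let the fingers close. It gives the time, the measured TCP pose, the force and the opening at its end, in the units of the state.
- bot.observe(): the state, without advancing time (a new reading comes with each control period).
- bot.grab_frame(name): name is "scene" or "top"; returns a dict with "color" (420x560x3 uint8, red, green, blue), "z_map" (420x560 float32, m along the optical axis (not along the pixel's ray), 0 where there is no reading), "K" (3x3 intrinsics, pixels), "cam_to_world" (4x4, takes a point from camera to world coordinates). Camera axes: x right, y down, z forward; pixel columns grow to the right and rows downward; lengths in m; the calibration is good to about 2 mm. A picture is of the moment at which its call begins.
- bot.job_done(): hands the job in, once; it reports no verdict.
The state is a dict: "clock": time; "qpos": joint angles; "qd": joint speeds; "joint_efforts": joint torques, N m; "position": TCP position; "tool_rot": TCP orientation; "force": force on the tool from outside, world axes, zero at the start; "moment": the same for the moment, N m; "grip_width": finger opening in m.
Only numpy, scipy, OpenCV 4.12 (cv2) and the standard library are available. Lean on these libraries where they do the work, as an engineer would, in place of code of your own. Each camera call takes 0.05 s, during which the arm holds its last target. There are 200 camera calls.

## Task

Check in the open cartridge box: slide its wooden spacer right along to the cartridges so that the barcode label on the floor is uncovered, then take the scanner from its cradle and hold it steady for two seconds with its window pointing at the middle of the label from about 10 cm, roughly square-on. Lay the scanner back in its cradle the way it was, without dropping it, and then swing the lid over and press its front edge down until the clasp snaps and holds it shut. Leave the other things on the desk where they are.

Things in the scene. Friction and masses are not known exactly. Their poses are not given: they have to be found in the camera images.
- box: grey plastic cartridge box, fixed: outside 120 (x) x 225 (y) x 60 mm high, 4 mm walls and floor, open top. Origin: centre of underside, z up. Lid hinged along the +x side; catch nub in the middle of the -x side's outer face (4.5 mm proud, 40 mm up). Four dark cartridges, 48 mm high, fill the +y end (y = 43 to 108 mm); the barcode label is on the floor at the -y end.
- label (a point): centre of the white barcode label stuck flat, face up, on the box's inner floor, 6 mm above the desk at the box's x = 0, y = -71 mm; 36 mm (box x) by 60 mm (box y). Axes as the box's; z is the label's normal. At the start the spacer lies over it and hides it.
- spacer (a joint): slide of the pale wooden spacer block in the box, m: 0 = at the box's -y end, over the label; grows towards the box's +y; 0.076 = stop, 6 mm short of the cartridges. Starts at 0 to 0.008. Runs on a track (cannot lift out), friction about 1.5 N, stays where left. Block 96 (x) x 66 (y) x 20 mm high, with an upright tab on top.
- tab (a point): top centre of the spacer's upright tab, 53 mm above the desk (7 mm below the box's rim); the tab is 40 mm along the box's x, 8 mm thick along y and 27 mm tall. It stands 20 mm off the block's middle towards the box's -x and 25 mm towards +y, so that there is over 50 mm of room on its -y side. Moves with the spacer.
- lid (a joint): lid angle, rad: 0 = shut, clasp snapped under the nub; 1.8 = stop, leaning back past upright. Starts at 1.66 to 1.8. Damped hinge, slight friction: below about 1.2 it sinks slowly by itself until the clasp rests on the nub at about 0.09, not latched; about 8 N down on the middle of the front edge snaps it below 0.02, where it stays shut.
- lid_hinge (a point): middle of the lid's hinge line, 60.5 mm above the desk at the box's x = +60 mm, y = 0; the hinge axis is the box's y. The axes turn with the lid.
- lid_edge (a point): middle of the lid's free edge, on its outer face, 129 mm from the hinge line. The lid is a plate 129 x 225 x 5 mm; a steel clasp 34 mm wide hangs 31 mm below the middle of the free edge (inner side). Axes turn with the lid: x from free edge to hinge, z out of the outer face.
- scanner: hand scanner, 0.2 to 0.28 kg, with a straight handle 130 mm long (x), 30 mm wide (y), 28 mm high (z), lying level in its cradle. Origin: centre of the handle; x along the handle towards the head. The balance point is 18 to 26 mm ahead of the origin. Held across the handle near the origin between the cradle's saddles; hold it with 30 to 35 N.
- scanner_head: the scanner's head, rigid with the handle: 85 mm long, 46 wide, 38 thick, slanting down 65 degrees from the handle's x axis. Origin: centre of the window at its lower end, 103 mm ahead of and 54 mm below the scanner's origin; x is the viewing direction, straight out of the window; y as the handle's. The head reaches 63 mm below and 31 mm above the handle's axis.
- cradle: black scanner cradle, fixed: base 140 x 90 x 6 mm; two saddles 14 mm thick at x = -45 and +40 mm carry the handle's underside 70 mm up, between flared lips 44 mm apart, 18 mm high; a 71 mm gap between them for fingers. Origin: centre of underside, x along the handle. In place, the scanner's origin is 84 mm above it, x axes the same way, the head hanging past the +x end.
- stapler: black desk stapler, 125 x 34 x 45 mm, loose
- cases: stack of flat disc cases, 125 x 142 x 45 mm, loose
- mug: white mug, 80 mm wide, 90 mm tall, loose
- tin: red lidded tin, 100 x 160 x 75 mm, loose
- tape: black tape dispenser, 150 x 55 x 82 mm, loose
- punch: steel hole punch, 110 x 120 x 60 mm, loose
- marker: white marker pen, 16 mm thick, 146 mm long, lying, loose

How it is judged:
By the outcome, as a careful person would: the job done as asked, in the order asked, and still so for the second after the job is handed in, with the robot touching nothing.
It also fails if it takes over 72 s, if anything falls off the work surface, if the arm or the gripper's body presses on something with over 40 N, if the wrist force passes 120 N, or if a joint passes its speed limit or range.

## Working session

There is one attempt and no reset: what is moved stays moved. The work goes in short steps, Python scripts to look and compute and a tool call to move; the robot and the scene stay as the last step left them, time stands still between calls to the robot, and variables do not carry over. Pictures are saved under pics/ and viewed, about 8 in all and at most 12, crops included, and the job is handed in when it is done.

Besides the shell and the picture viewer there is one more tool, called after "Call:" as name(argument=value, ...), one argument or row to a line, values as JSON. carry_out: Moves the arm, as the interface text tells. Its arguments: {"type":"object","properties":{"targets":{"type":"array","items":{"type":"array","items":{"type":"number"}}},"force":{"type":"number"}},"required":["targets"]}

```bash
mkdir -p pics; ls; python3 - <<'E'
from workcell import bot
import cv2,numpy as np
s=bot.observe();print(s)
for n in("scene","top"):
    f=bot.grab_frame(n);cv2.imwrite(f"pics/{n}0.png",f["color"][:,:,::-1]);np.savez(f"{n}0.npz",**f)
    print(n,f["K"],f["cam_to_world"].round(3))
E
```

```text
pics
{'clock': 0.0, 'qpos': array([ 1.1218056 ,  0.52203158, -0.03630914,  1.59997893,  0.02121484,
        1.0210932 , -0.11282757]), 'qd': array([ 4.23834575e-04,  1.68366508e-03, -2.32112298e-04, -8.82360889e-05,
       -1.96288994e-03,  1.19102177e-03,  6.64441877e-05]), 'joint_efforts': array([ 4.35295478e-04, -9.27105975e+01,  1.98022708e+00, -3.69932950e+01,
        1.79105939e-02,  8.18092172e-03, -8.37009361e-05]), 'position': array([ 0.23095664, -0.58041355,  0.2307254 ]), 'tool_rot': array([-3.14047145e+00,  1.01204938e-04,  3.78744646e-01]), 'force': array([ 0.55146616, -0.93100614, -0.01521219]), 'moment': array([-0.0272794 ,  0.04605053,  0.01622294]), 'grip_width': 0.08517585134269991}
scene [[515.91533181   0.         279.18342055]
 [  0.         515.91533181 206.30542846]
 [  0.           0.           1.        ]] [[-0.01   0.702 -0.712  1.794]
 [ 1.    -0.003 -0.017  0.02 ]
 [-0.014 -0.712 -0.702  1.311]
 [ 0.     0.     0.     1.   ]]
top [[407.92941873   0.         281.73145058]
 [  0.         407.92941873 203.7636634 ]
 [  0.           0.           1.        ]] [[ 0.009 -0.994  0.108  0.422]
 [-1.    -0.008  0.009  0.002]
 [-0.008 -0.109 -0.994  1.187]
 [ 0.     0.     0.     1.   ]]
```

View pics/scene0.png

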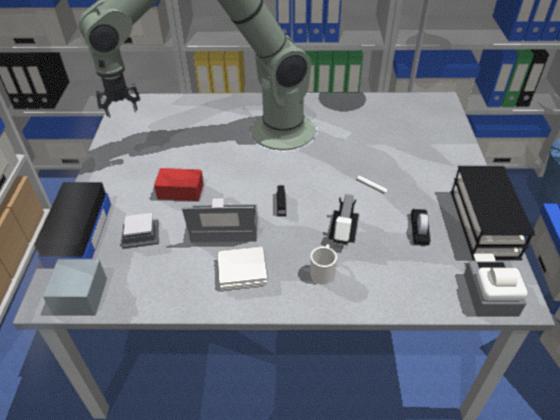

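View pics/top0.png

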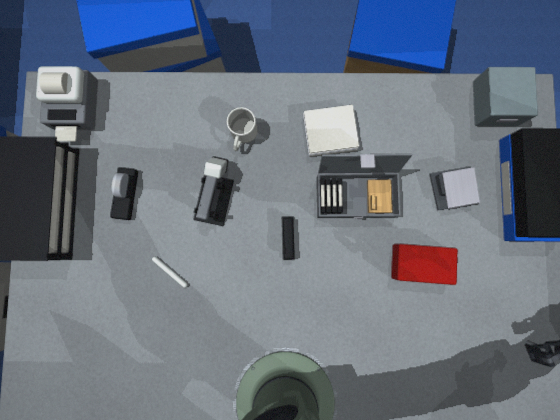

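The scene view shows the box with its open lid at (220,222), the scanner in its cradle at (343,222), and the mug at (322,265). In the top view the box is at (360,195), with cartridges at its left end and the wooden spacer at (380,195). The scanner is at (214,190) with its head away from the robot, and the stapler is at (288,238).

```bash
cat > h.py <<'E'
import numpy as np,cv2
from scipy.spatial.transform import Rotation as R
def cloud(f):
    z=f["z_map"];v,u=np.indices(z.shape);K=f["K"]
    p=np.stack([(u-K[0,2])/K[0,0]*z,(v-K[1,2])/K[1,1]*z,z],-1)
    T=f["cam_to_world"];return p@T[:3,:3].T+T[:3,3]
def ray(f,u,v,h):
    K=f["K"];T=f["cam_to_world"];d=T[:3,:3]@np.array([(u-K[0,2])/K[0,0],(v-K[1,2])/K[1,1],1]);o=T[:3,3]
    return o+d*(h-o[2])/d[2]
E
python3 - <<'E'
from h import *
f=dict(np.load("top0.npz"));p=cloud(f);c=f["color"].astype(int)
def crop(n,u0,u1,v0,v1,k):
    return cv2.resize(f["color"][v0:v1,u0:u1,::-1],None,fx=k,fy=k,interpolation=cv2.INTER_CUBIC)
a=crop("b",310,420,145,225,4);b=crop("s",185,265,100,235,4)
im=np.zeros((540,770,3),np.uint8);im[:320,:440]=a;im[:540,445:765]=b;cv2.imwrite("pics/c0.png",im)
def reg(u0,u1,v0,v1):
    m=np.zeros(p.shape[:2],bool);m[v0:v1,u0:u1]=1;return m&(f["z_map"]>0)
def rect(m,l):
    q=p[m];r=cv2.minAreaRect((q[:,:2]*1000).astype(np.float32));print(l,m.sum(),[np.round(x,1) for x in r],q[:,2].mean().round(4))
z=p[...,2]
rb=reg(312,412,150,225)
rect(rb&(z>.052)&(z<.066)&(p[...,0]<0.75),"box rim")
wood=rb&(c[...,0]-c[...,2]>60)
rect(wood&(z<.035),"spacer");rect(wood&(z>.042),"tab")
lid=rb&(z>.075);q=p[lid];print("lid",q.min(0),q.max(0),lid.sum())
rs=reg(185,240,150,230)
for lo,hi in((.01,.07),(.07,.092),(.092,.12),(.102,.14)): rect(rs&(z>lo)&(z<hi),f"scan{lo}")
for n,r in dict(mug=(225,260,105,155),cases=(300,362,103,158),stapler=(280,300,212,263),tape=(428,484,164,212),tin=(388,462,240,288)).items(): rect(reg(*r)&(z>.015),n)
print(p[158:175:1,205:225:4][:,:,[0,1,2]].round(3)[:, 2])
E
```

```text
box rim 589 [array([ 574.7, -200.7]), array([122.2, 225.8]), np.float64(1.0)] 0.0592
spacer 637 [array([ 573.6, -266.5]), array([93., 65.]), np.float64(1.3)] 0.0275
tab 43 [array([ 553.9, -242.2]), array([37. ,  8.8]), np.float64(2.4)] 0.0548
lid [ 0.62295861 -0.31188198  0.07500924] [ 0.66115305 -0.0866077   0.19852512] 1504
scan0.01 201 [array([602.6, 203.5]), array([ 87.6, 216.4]), np.float64(77.6)] 0.0405
scan0.07 195 [array([583.1, 209.8]), array([ 58.9, 170.8]), np.float64(79.0)] 0.0828
scan0.092 740 [array([578.1, 206.9]), array([ 50. , 160.9]), np.float64(80.9)] 0.1007
scan0.102 206 [array([582.9, 211.7]), array([ 44.9, 140.1]), np.float64(77.6)] 0.1081
mug 614 [array([762.1, 138.2]), array([ 79.5, 104.1]), np.float64(43.8)] 0.0607
cases 2419 [array([ 736.6, -129.3]), array([187.9, 144.2]), np.float64(7.6)] 0.0539
stapler 411 [array([449.1,  -4.7]), array([115.1,  31.5]), np.float64(0.4)] 0.0448
tape 1373 [array([ 599.7, -479.7]), array([109.5, 108.3]), np.float64(9.0)] 0.0505
tin 2398 [array([ 384.5, -380.5]), array([162.3, 100.1]), np.float64(86.0)] 0.0733
[[0.671 0.206 0.066]
 [0.666 0.204 0.076]
 [0.661 0.202 0.088]
 [0.657 0.201 0.096]
 [0.653 0.2   0.1  ]
 [0.648 0.197 0.113]
 [0.645 0.198 0.11 ]
 [0.642 0.197 0.114]
 [0.64  0.197 0.111]
 [0.637 0.197 0.111]
 [0.634 0.197 0.111]
 [0.632 0.198 0.107]
 [0.629 0.197 0.109]
 [0.627 0.198 0.104]
 [0.625 0.198 0.103]
 [0.622 0.198 0.103]
 [0.62  0.199 0.099]]
```

View pics/c0.png

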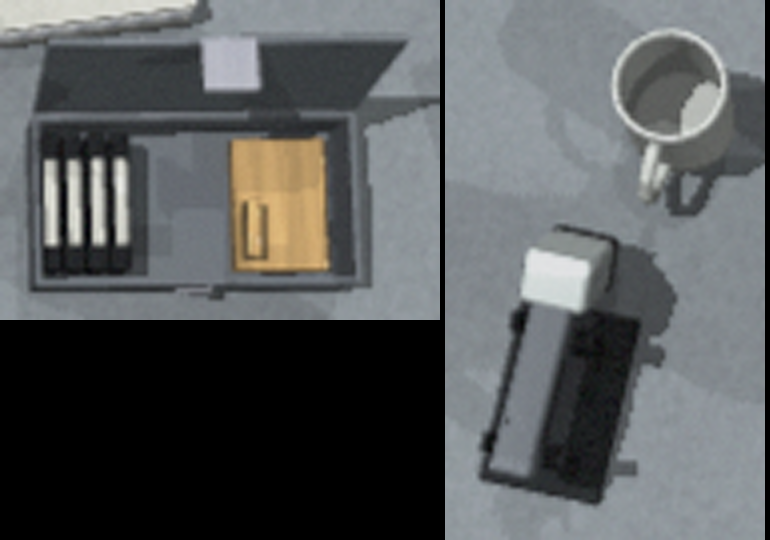

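The crops show the box with its lid behind, at the far side, and the spacer tab at crop (255,230). The scanner handle runs from crop (515,470) up to the head at (565,270), and the mug is ahead of it. I'll square up the tool, close the fingers and travel to the -y side of the tab.

Call:
carry_out(
  targets=[
    [0,0,0,0,0,0.86,255],
    [0,0,0,0,0,0.86,255],
    [0,0,0,0,0,0.86,255],
    [0,0,0,0,0,0.86,255],
    [27,-25,0,0,0,0,255],
  ],
  force=33,
)

```text
clock: 0.52
position: [0.2524, -0.5586, 0.2308]
tool_rot: [3.14, 0.003, 0.005]
force: [0.0, -0.8, 0.2]
grip_width: 0.0256
```

Call:
carry_out(
  targets=[
    [27,-25,5,0,0,0,255],
    [27,-25,5,0,0,0,255],
    [27,-25,5,0,0,0,255],
    [27,-25,5,0,0,0,255],
    [27,-25,5,0,0,0,255],
  ],
)

```text
clock: 0.93
position: [0.3912, -0.4262, 0.2059]
tool_rot: [-3.141, 0.0, 0.018]
force: [0.8, -0.1, 0.1]
grip_width: 0.0001
```

Call:
carry_out(
  targets=[
    [27,-25,8,0,0,0,255],
    [27,-25,8,0,0,0,255],
    [27,-25,8,0,0,0,255],
    [27,-25,8,0,0,0,255],
    [27,-25,8,0,0,0,255],
  ],
)

```text
clock: 1.35
position: [0.5239, -0.2987, 0.1657]
tool_rot: [-3.141, 0.0, 0.018]
force: [0.9, -0.3, -0.5]
grip_width: -0.0
```

```bash
python3 - <<'E'
from h import *
f=dict(np.load("top0.npz"));p=cloud(f);z=p[...,2]
for lo,hi in((.50,.53),(.545,.575),(.575,.605),(.60,.615),(.625,.645)):
    m=(p[...,0]>lo)&(p[...,0]<hi)&(p[...,1]>.14)&(p[...,1]<.27)&(z>.088)&(z<.125)
    q=p[m];print(lo,m.sum(),q.mean(0).round(4),q[:,1].min().round(4),q[:,1].max().round(4))
m=(p[...,1]>.14)&(p[...,1]<.29)&(z>.09)&(z<.105)&(p[...,0]<.61)&(p[...,0]>.45)
print(p[m][:,0].min(),cv2.minAreaRect((p[m][:,:2]*1000).astype(np.float32)), cv2.fitLine((p[m][:,:2]*1000).astype(np.float32),2,0,.01,.01).ravel())
# cradle base (dark) low points
m=(p[...,1]>.1)&(p[...,1]<.29)&(z>.003)&(z<.012)&(f["color"].sum(-1)<120)&(p[...,0]>.45)&(p[...,0]<.7)
print(m.sum(),cv2.minAreaRect((p[m][:,:2]*1000).astype(np.float32)))
from workcell import bot
s=bot.observe();print(s["clock"],s["position"],s["tool_rot"])
E
```

```text
0.5 131 [0.5145 0.2244 0.097 ] 0.1948 0.2493
0.545 131 [0.5601 0.2155 0.0973] 0.1988 0.2337
0.575 135 [0.5903 0.2074 0.0973] 0.1778 0.2303
0.6 78 [0.6079 0.2028 0.0975] 0.1778 0.2304
0.625 140 [0.6353 0.1976 0.1083] 0.1746 0.2234
0.50056740107088 ((555.3800659179688, 215.10635375976562), (56.017948150634766, 113.70245361328125), 79.2916488647461) [ 9.7402191e-01 -2.2645366e-01  5.5459790e+02  2.1660289e+02]
450 ((565.5936889648438, 210.36386108398438), (85.65325927734375, 130.96762084960938), 78.43826293945312)
1.35 [ 0.52387941 -0.29872778  0.16572414] [-3.14144031e+00  3.82996583e-04  1.84645105e-02]
```

Call:
carry_out(
  targets=[
    [30,-24,0,0,0,0,255],
    [0,0,36,0,0,0,255],
    [0,0,36,0,0,0,255],
    [0,0,36,0,0,0,255],
    [0,0,24,0,0,0,255],
  ],
)

```text
clock: 1.77
position: [0.5513, -0.2748, 0.031]
tool_rot: [-3.14, 0.003, 0.019]
force: [-0.3, 0.6, -0.1]
grip_width: -0.0001
```

Call:
carry_out(
  targets=[
    [0,-5,0,0,0,0,255],
    [0,-5,0,0,0,0,255],
    [0,-8,0,0,0,0,255],
    [0,-8,0,0,0,0,255],
    [0,-8,0,0,0,0,255],
  ],
)

```text
clock: 2.18
position: [0.5527, -0.2411, 0.036]
tool_rot: [3.141, -0.002, 0.019]
force: [0.7, -1.1, 2.2]
grip_width: 0.0001
```

Call:
carry_out(
  targets=[
    [0,-8,0,0,0,0,255],
    [0,-8,0,0,0,0,255],
    [0,-8,0,0,0,0,255],
    [0,-5,0,0,0,0,255],
    [0,0,0,0,0,0,255],
  ],
)

```text
clock: 2.6
position: [0.5515, -0.2111, 0.0344]
tool_rot: [-3.141, 0.0, 0.02]
force: [0.7, -0.1, -0.7]
grip_width: 0.0002
```

Call:
carry_out(
  targets=[
    [0,-6,0,0,0,0,255],
    [0,-6,0,0,0,0,255],
    [0,-4,0,0,0,0,255],
    [0,-2,0,0,0,0,255],
    [0,0,0,0,0,0,255],
  ],
)

```text
clock: 3.02
position: [0.551, -0.194, 0.0342]
tool_rot: [-3.141, 0.0, 0.019]
force: [0.3, 0.3, 0.3]
grip_width: 0.0001
```

```bash
cat > sp.py <<'E'
from h import *
from workcell import bot
f=bot.grab_frame("top");p=cloud(f);c=f["color"].astype(int);z=p[...,2]
m=np.zeros(z.shape,bool);m[150:225,312:412]=1
w=m&(c[...,0]-c[...,2]>60)&(z<.035)&(z>.01)
q=p[w];print("spacer y",np.percentile(q[:,1],[1,99]),"slide~",np.percentile(q[:,1],1)+.2+.105, w.sum())
s=bot.observe();print(s["clock"],s["position"],s["force"])
cv2.imwrite("pics/sp.png",cv2.resize(f["color"][130:230,290:430,::-1],None,fx=4,fy=4))
E
python3 sp.py
```

```text
spacer y [-0.17984834 -0.1680463 ] slide~ 0.12515165554978647 74
3.0667 [ 0.55094711 -0.1943733   0.0342118 ] [-0.58435269 -0.1068332   0.27854894]
```

Call:
carry_out(
  targets=[
    [0,-3,0,0,0,0,255],
    [0,-3,0,0,0,0,255],
    [0,-1,0,0,0,0,255],
  ],
)

```text
clock: 3.32
position: [0.5508, -0.1889, 0.0343]
tool_rot: [3.14, -0.0, 0.018]
force: [0.9, -11.3, -4.2]
grip_width: -0.0001
```

Call:
carry_out(
  targets=[
    [0,-2,0,0,0,0,255],
    [0,-1,0,0,0,0,255],
  ],
)

```text
clock: 3.48
position: [0.5508, -0.1884, 0.0343]
tool_rot: [3.137, -0.001, 0.016]
force: [4.0, -26.3, -10.5]
grip_width: -0.0004
```

Call:
carry_out(
  targets=[
    [0,-2,0,0,0,0,255],
    [0,-1,0,0,0,0,255],
  ],
)

```text
clock: 3.65
position: [0.5508, -0.188, 0.0344]
tool_rot: [3.135, -0.002, 0.014]
force: [5.8, -40.5, -15.4]
grip_width: -0.0001
```

Call:
carry_out(
  targets=[
    [0,10,0,0,0,0,255],
    [0,10,0,0,0,0,255],
    [0,0,-40,0,0,0,255],
    [0,0,-40,0,0,0,255],
    [0,0,-40,0,0,0,255],
  ],
)

```text
clock: 4.07
position: [0.5505, -0.2015, 0.1554]
tool_rot: [-3.141, 0.002, 0.018]
force: [0.7, -0.7, 0.4]
grip_width: -0.0
```

Call:
carry_out(
  targets=[
    [0,0,-40,0,0,0,100],
    [0,-40,0,0,0,0,0],
    [0,-40,0,0,0,0,0],
    [0,-40,0,0,0,0,0],
    [0,-40,0,0,0,0,0],
  ],
)

```text
clock: 4.48
position: [0.5477, -0.0399, 0.1946]
tool_rot: [-3.141, -0.0, 0.018]
force: [0.3, 0.5, -0.8]
grip_width: 0.0605
```

```bash
python3 sp.py; python3 - <<'E'
from h import *
f=dict(np.load("top0.npz"));p=cloud(f);z=p[...,2];g=f["color"].mean(-1)
m=(p[...,1]>.17)&(p[...,1]<.27)&(z>.092)&(z<.102)&(p[...,0]<.612)&(p[...,0]>.49)&(g>55)
m=cv2.morphologyEx(m.astype(np.uint8),cv2.MORPH_OPEN,np.ones((3,3)))>0
print(m.sum(),cv2.minAreaRect((p[m][:,:2]*1000).astype(np.float32)), cv2.fitLine((p[m][:,:2]*1000).astype(np.float32),2,0,.01,.01).ravel())
E
```

```text
spacer y [-0.22798412 -0.1916171 ] slide~ 0.07701588169007582 219
4.5333 [ 0.54789066 -0.03089058  0.19448803] [ 2.19548394 11.35266623  1.04290158]
434 ((556.0053100585938, 217.47210693359375), (30.145841598510742, 114.19926452636719), 77.44277954101562) [ 9.7497201e-01 -2.2232755e-01  5.5528882e+02  2.1723923e+02]
```

View pics/sp.png

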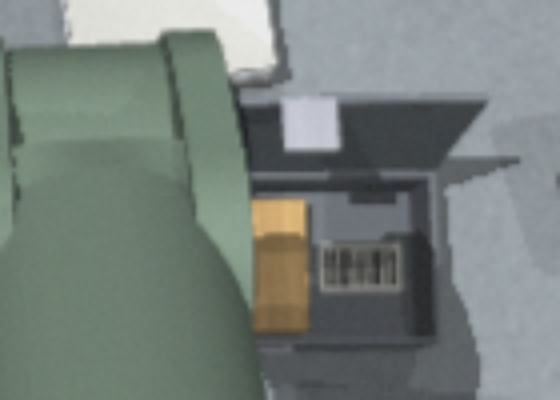

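The label at crop (361,268) is now fully uncovered, and the spacer is at its stop at about 0.076. Next I go above the scanner.

Call:
carry_out(
  targets=[
    [4,-35,0,0,0,0.5,0],
    [4,-35,0,0,0,0,0],
    [4,-35,0,0,0,0,0],
    [4,-35,0,0,0,0,0],
    [4,-35,0,0,0,0,0],
  ],
)

```text
clock: 4.95
position: [0.5722, 0.1344, 0.1944]
tool_rot: [-3.141, 0.0, -0.034]
force: [0.9, -1.2, -0.3]
grip_width: 0.0852
```

Call:
carry_out(
  targets=[
    [4,-35,0,0,0,0.6,0],
    [4,-30,0,0,0,0.6,0],
    [0,0,20,0,0,0.6,0],
    [0,0,20,0,0,0,0],
    [0,0,0,0,0,0,0],
  ],
)

```text
clock: 5.37
position: [0.5825, 0.197, 0.1509]
tool_rot: [3.139, 0.004, -0.221]
force: [-0.7, -0.3, -0.9]
grip_width: 0.0857
```

```bash
python3 - <<'E'
from h import *
from workcell import bot
s=bot.observe();print(s["position"],s["tool_rot"],s["grip_width"])
Rt=R.from_euler("xyz",s["tool_rot"]).as_matrix()
print("to grasp (tool mm)",(Rt.T@(np.array([.568,.2142,.065])-s["position"])*1e3).round(1), "yaw units",(s["tool_rot"][2]+.222)/np.radians(6))
f=bot.grab_frame("scene");a=f["color"][150:290,270:410,::-1]
cv2.imwrite("pics/g1.png",cv2.resize(a,None,fx=4,fy=4,interpolation=cv2.INTER_CUBIC))
t=dict(np.load("top0.npz"));print("label",ray(t,380.3,197,.006))
E
```

```text
[0.58248014 0.19700934 0.15088637] [ 3.13881017  0.00431337 -0.22098826] 0.08569340909001251
to grasp (tool mm) [-17.5 -13.8  85.9] yaw units 0.009661411054869378
label [ 0.57283474 -0.27407356  0.006     ]
```

View pics/g1.png

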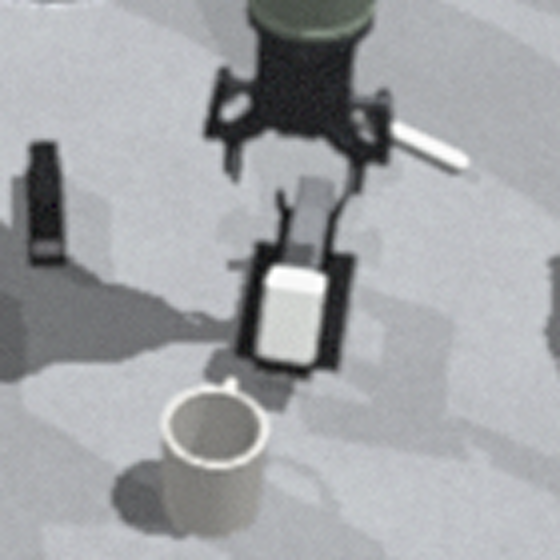

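The gripper at crop (300,120) straddles the handle line. The head is at crop (295,315) and the mug is well clear. I'll shift over the grasp, descend and close.

Call:
carry_out(
  targets=[
    [-17,-14,0,0,0,0,0],
    [0,0,28,0,0,0,0],
    [0,0,28,0,0,0,0],
    [0,0,20,0,0,0,0],
    [0,0,10,0,0,0,0],
  ],
)

```text
clock: 5.83
position: [0.5705, 0.2138, 0.0672]
tool_rot: [3.141, 0.001, -0.222]
force: [0.0, 0.2, 0.6]
grip_width: 0.0852
```

Call:
carry_out(
  targets=[
    [0,0,0,0,0,0,120],
    [0,0,0,0,0,0,200],
    [0,0,0,0,0,0,255],
    [0,0,0,0,0,0,255],
    [0,0,0,0,0,0,255],
  ],
  force=33,
)

```text
clock: 6.25
position: [0.5715, 0.2146, 0.0697]
tool_rot: [-3.14, -0.001, -0.222]
force: [-2.4, -0.8, 12.6]
grip_width: 0.0295
```

Call:
carry_out(
  targets=[
    [0,0,0,0,0,0,255],
    [0,0,0,0,0,0,255],
    [0,0,-1,0,0,0,255],
    [0,0,-1,0,0,0,255],
    [0,0,-1,0,0,0,255],
  ],
)

```text
clock: 6.67
position: [0.5709, 0.2145, 0.0717]
tool_rot: [-3.141, -0.0, -0.222]
force: [0.1, -0.1, -2.7]
grip_width: 0.0292
```

Call:
carry_out(
  targets=[
    [0,0,-6,0,0,0,255],
    [0,0,-18,0,0,0,255],
    [0,0,-28,0,0,0,255],
    [0,0,-28,0,0,0,255],
    [0,0,-28,0,0,0,255],
  ],
)

```text
clock: 7.08
position: [0.5706, 0.2143, 0.1809]
tool_rot: [3.141, 0.0, -0.222]
force: [0.7, 0.6, -2.3]
grip_width: 0.0297
```

Call:
carry_out(
  targets=[
    [0,5,-15,0,0,0,255],
    [-2,12,-4,0,0,0,255],
    [-2,20,0,0,-0.3,0,255],
    [-2,25,0,0,-0.6,0,255],
    [-2,25,0,0,-0.8,0,255],
  ],
)

```text
clock: 7.5
position: [0.5421, 0.1307, 0.1987]
tool_rot: [-3.141, 0.181, -0.22]
force: [0.5, -0.4, -1.2]
grip_width: 0.0297
```

Call:
carry_out(
  targets=[
    [0,25,0,0,-0.8,0,255],
    [0,25,0,0,-0.8,0,255],
    [0,25,0,0,-0.6,0,255],
    [0,20,0,0,-0.3,0,255],
    [0,10,0,0,0,0,255],
  ],
)

```text
clock: 7.92
position: [0.5198, 0.0249, 0.197]
tool_rot: [3.139, 0.444, -0.227]
force: [-0.3, -0.1, -2.2]
grip_width: 0.0295
```

```bash
cat > aim.py <<'E'
from h import *
from workcell import bot
s=bot.observe();P=s["position"];Rt=R.from_euler("xyz",s["tool_rot"]).as_matrix()
W=np.array([.0964,0,.0387]);v=np.array([np.cos(np.radians(65)),0,np.sin(np.radians(65))])
w=P+Rt@W;d=Rt@v;goal=np.array([.575,-.2725,.106])
print(s["clock"],P.round(4),s["force"].round(1),s["grip_width"]);print("window",w.round(4),"dir",d.round(3),"tilt",np.degrees(np.arccos(-d[2])).round(1))
print("shift tool mm",(Rt.T@(goal-w)*1e3).round(1))
E
python3 aim.py; python3 - <<'E'
from h import *
from workcell import bot
f=bot.grab_frame("scene");cv2.imwrite("pics/t1.png",cv2.resize(f["color"][100:300,140:400,::-1],None,fx=3,fy=3,interpolation=cv2.INTER_CUBIC))
E
```

```text
7.9167 [0.5198 0.0249 0.197 ] [-0.3 -0.1 -2.2] 0.02953744496741032
window [0.5884 0.0089 0.1206] dir [-0.008 -0.    -1.   ] tilt 0.5
shift tool mm [ 51.8 277.2  -7.8]
```

View pics/t1.png

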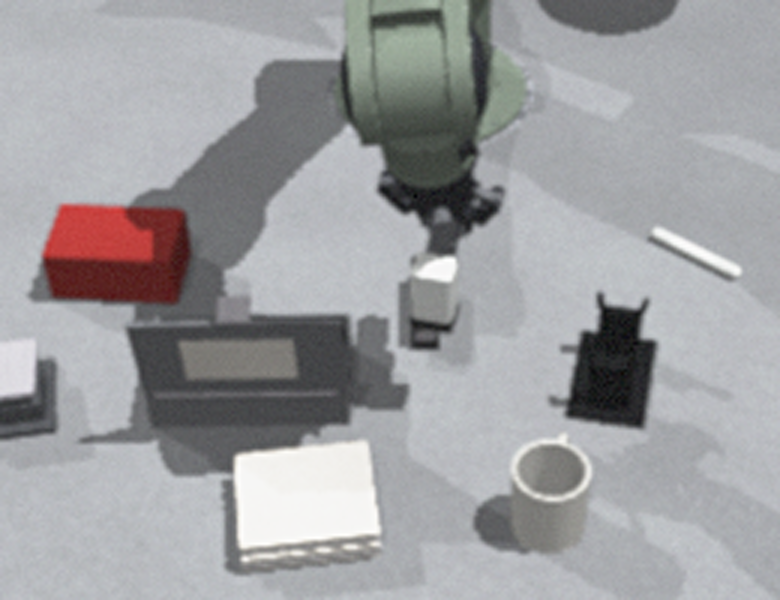

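The scanner is held with its head hanging down at (435,290), the cradle at (612,370) is empty and the other things are undisturbed. I'll go to the label, with the y shift first to stay clear of the clasp.

Call:
carry_out(
  targets=[
    [0,15,0,0,0,0,255],
    [0,28,0,0,0,0,255],
    [0,30,0,0,0,0,255],
    [0,30,0,0,0,0,255],
    [0,30,0,0,0,0,255],
  ],
)

```text
clock: 8.38
position: [0.4905, -0.1018, 0.1987]
tool_rot: [-3.141, 0.439, -0.221]
force: [0.4, -0.1, -2.9]
grip_width: 0.0294
```

Call:
carry_out(
  targets=[
    [0,30,0,0,0,0,255],
    [0,30,0,0,0,0,255],
    [0,30,0,0,0,0,255],
    [5,28,0,0,0,0,255],
    [10,18,0,0,0,0,255],
  ],
)

```text
clock: 8.8
position: [0.473, -0.2392, 0.1929]
tool_rot: [3.14, 0.439, -0.224]
force: [-0.1, -0.1, -1.7]
grip_width: 0.0293
```

Call:
carry_out(
  targets=[
    [13,8,-3,0,0,0,255],
    [12,0,-3,0,0,0,255],
    [8,0,-2,0,0,0,255],
    [4,0,0,0,0,0,255],
    [0,0,0,0,0,0,255],
  ],
)

```text
clock: 9.22
position: [0.5091, -0.2517, 0.1832]
tool_rot: [-3.141, 0.44, -0.221]
force: [0.3, 0.6, -2.4]
grip_width: 0.0295
```

```bash
python3 aim.py; python3 - <<'E'
from h import *
from workcell import bot
f=bot.grab_frame("scene");g=bot.grab_frame("top")
a=cv2.resize(f["color"][130:270,150:290,::-1],(560,560),interpolation=cv2.INTER_CUBIC)[:, :380]
b=cv2.resize(g["color"][140:240,310:420,::-1],None,fx=3.8,fy=3.8,interpolation=cv2.INTER_CUBIC)
im=np.zeros((560,800,3),np.uint8);im[:,:380]=a;im[:380,382:800]=b[:380,:418];cv2.imwrite("pics/t2.png",im)
E
```

```text
9.2167 [ 0.5091 -0.2517  0.1832] [ 0.3  0.6 -2.4] 0.029535147835925077
window [ 0.5781 -0.2671  0.1071] dir [-0.003  0.001 -1.   ] tilt 0.2
shift tool mm [-1.2  5.9  1.8]
```

View pics/t2.png

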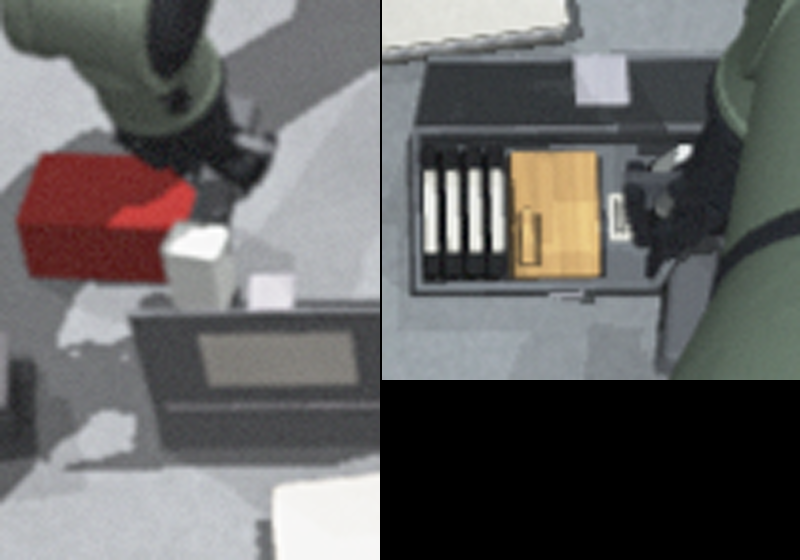

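The spacer sits right at its stop beside the cartridges, and the head at (200,265) is over the -y end of the box. I'll correct by 6 mm and check the head position from the cloud.

Call:
carry_out(
  targets=[
    [-1,4,1,0,0,0,255],
    [0,2,1,0,0,0,255],
    [0,0,0,0,0,0,255],
    [0,0,0,0,0,0,255],
    [0,0,0,0,0,0,255],
  ],
)

```text
clock: 9.73
position: [0.5057, -0.2578, 0.1823]
tool_rot: [-3.141, 0.44, -0.222]
force: [0.5, -1.0, -1.9]
grip_width: 0.0297
```

```bash
python3 aim.py; python3 - <<'E'
from h import *
from workcell import bot
f=bot.grab_frame("scene");p=cloud(f);c=f["color"].astype(int)
m=(c.min(-1)>135)&(p[...,2]>.09)&(p[...,2]<.28)&(abs(p[...,1]+.2725)<.06)&(p[...,0]>.5)&(p[...,0]<.64)
q=p[m];print(m.sum(),np.percentile(q,[1,50,99],axis=0).round(3))
fr=q[q[:,2]<.19];print("front face",fr.mean(0), np.polyfit(fr[:,2],fr[:,0],1), np.percentile(fr[:,1],[2,98]))
E
```

```text
9.7333 [ 0.5057 -0.2578  0.1823] [ 0.5 -1.  -1.9] 0.029737590105421915
window [ 0.5747 -0.2734  0.1063] dir [-0.003  0.001 -1.   ] tilt 0.2
shift tool mm [ 0.2 -1.   0.2]
348 [[ 0.531 -0.295  0.13 ]
 [ 0.589 -0.267  0.177]
 [ 0.627 -0.214  0.279]]
front face [ 0.58709207 -0.26821267  0.1643336 ] [-0.14595786  0.61107785] [-0.29423689 -0.24706497]
```

```bash
python3 - <<'E'
from h import *
from workcell import bot
f=bot.grab_frame("scene");p=cloud(f);c=f["color"].astype(int);z=p[...,2]
m=(c.min(-1)>110)&(abs(p[...,1]+.2725)<.04)&(p[...,0]>.54)&(p[...,0]<.615)&(z>.1)&(z<.25)
m=cv2.erode(m.astype(np.uint8),np.ones((3,3)))>0
for v in range(150,230):
    k=m[v]
    if k.sum()>2: print(v,k.sum(),p[v][k].mean(0).round(4),c[v][k].mean().round())
for lo,hi in((.12,.185),(.12,.175)):
    q=p[m&(z<hi)&(z>lo)]
    A=np.c_[q[:,1:],np.ones(len(q))];s=np.linalg.lstsq(A,q[:,0],rcond=None)[0];r=q[:,0]-A@s
    print(len(q),"x = a*y+b*z+c",s.round(4),"rms",r.std().round(4))
E
```

```text
186 6 [ 0.5649 -0.2744  0.1923] 184.0
187 12 [ 0.5674 -0.2679  0.1902] 235.0
188 13 [ 0.5723 -0.2689  0.1903] 240.0
189 13 [ 0.5779 -0.2681  0.1911] 243.0
190 14 [ 0.5819 -0.2693  0.1904] 240.0
191 14 [ 0.5853 -0.2691  0.1892] 240.0
192 15 [ 0.5902 -0.27    0.1894] 233.0
193 14 [ 0.5921 -0.2685  0.1868] 209.0
194 15 [ 0.5916 -0.2676  0.1819] 164.0
195 15 [ 0.5924 -0.2679  0.1783] 151.0
196 15 [ 0.5917 -0.2687  0.1732] 153.0
197 15 [ 0.5921 -0.2691  0.1691] 152.0
198 14 [ 0.5917 -0.2681  0.1643] 153.0
199 14 [ 0.591  -0.2689  0.1592] 151.0
200 15 [ 0.5913 -0.2677  0.1549] 153.0
201 14 [ 0.5918 -0.2698  0.1509] 151.0
202 14 [ 0.5917 -0.2704  0.1463] 151.0
203 12 [ 0.5937 -0.2705  0.1437] 150.0
204 12 [ 0.5933 -0.2711  0.1388] 149.0
205 10 [ 0.5944 -0.2714  0.1353] 145.0
164 x = a*y+b*z+c [-0.0301  0.0372  0.5777] rms 0.0053
131 x = a*y+b*z+c [-0.0105  0.0436  0.582 ] rms 0.0054
```

The measured head agrees with the kinematics: its front face is vertical at x ≈ 0.592 and its top is at z ≈ 0.190. I'll hold it steady for 2.9 s.

Call:
carry_out(
  targets=[
    [0,0,0,0,0,0,255],
    [0,0,0,0,0,0,255],
    [0,0,0,0,0,0,255],
    [0,0,0,0,0,0,255],
    [0,0,0,0,0,0,255],
  ],
)

```text
clock: 10.25
position: [0.5058, -0.2578, 0.1822]
tool_rot: [-3.142, 0.44, -0.222]
force: [-0.3, -0.2, -0.9]
grip_width: 0.0294
```

Call:
carry_out(
  targets=[
    [0,0,0,0,0,0,255],
    [0,0,0,0,0,0,255],
    [0,0,0,0,0,0,255],
    [0,0,0,0,0,0,255],
    [0,0,0,0,0,0,255],
  ],
)

```text
clock: 10.67
position: [0.5058, -0.2578, 0.1823]
tool_rot: [-3.142, 0.44, -0.222]
force: [-0.0, -0.2, -2.3]
grip_width: 0.0297
```

Call:
carry_out(
  targets=[
    [0,0,0,0,0,0,255],
    [0,0,0,0,0,0,255],
    [0,0,0,0,0,0,255],
    [0,0,0,0,0,0,255],
    [0,0,0,0,0,0,255],
  ],
)

```text
clock: 11.08
position: [0.5058, -0.2579, 0.1823]
tool_rot: [3.142, 0.44, -0.222]
force: [-0.4, 0.2, -1.9]
grip_width: 0.0295
```

Call:
carry_out(
  targets=[
    [0,0,0,0,0,0,255],
    [0,0,0,0,0,0,255],
    [0,0,0,0,0,0,255],
    [0,0,0,0,0,0,255],
    [0,0,0,0,0,0,255],
  ],
)

```text
clock: 11.5
position: [0.5058, -0.2578, 0.1823]
tool_rot: [-3.142, 0.44, -0.222]
force: [-0.7, 0.0, -2.7]
grip_width: 0.0294
```

Call:
carry_out(
  targets=[
    [0,0,0,0,0,0,255],
    [0,0,0,0,0,0,255],
    [0,0,0,0,0,0,255],
    [0,0,0,0,0,0,255],
    [0,0,0,0,0,0,255],
  ],
)

```text
clock: 11.92
position: [0.5058, -0.2578, 0.1823]
tool_rot: [-3.142, 0.44, -0.222]
force: [0.4, -0.9, -1.3]
grip_width: 0.0296
```

Call:
carry_out(
  targets=[
    [0,0,0,0,0,0,255],
    [0,0,0,0,0,0,255],
    [0,0,0,0,0,0,255],
    [0,0,0,0,0,0,255],
    [0,0,0,0,0,0,255],
  ],
)

```text
clock: 12.33
position: [0.5058, -0.2579, 0.1823]
tool_rot: [-3.142, 0.44, -0.222]
force: [0.1, -0.7, -2.1]
grip_width: 0.0292
```

Call:
carry_out(
  targets=[
    [0,0,0,0,0,0,255],
    [0,0,0,0,0,0,255],
    [0,0,0,0,0,0,255],
    [0,0,0,0,0,0,255],
    [0,0,0,0,0,0,255],
  ],
)

```text
clock: 12.75
position: [0.5058, -0.2579, 0.1823]
tool_rot: [-3.142, 0.44, -0.222]
force: [-0.6, 0.2, -1.5]
grip_width: 0.0296
```

```bash
python3 aim.py; cat > rel.py <<'E'
import sys
from h import *
from workcell import bot
s=bot.observe();g=np.array(eval(sys.argv[1]));Rt=R.from_euler("xyz",s["tool_rot"]);G=R.from_euler("xyz",eval(sys.argv[2]))
print(s["clock"],s["position"].round(4),s["tool_rot"].round(3),s["force"].round(1))
print("shift mm",(Rt.inv().apply(g-s["position"])*1e3).round(1),"turn",((Rt.inv()*G).as_rotvec()/np.radians(6)).round(2),"shift after turn",(G.inv().apply(g-s["position"])*1e3).round(1))
E
python3 rel.py "[.5706,.2145,.19]" "[np.pi,0,-.222]"
```

```text
12.75 [ 0.5058 -0.2579  0.1823] [-0.6  0.2 -1.5] 0.02962808492563055
window [ 0.5748 -0.2735  0.1062] dir [-0.003  0.001 -1.   ] tilt 0.2
shift tool mm [ 0.1 -1.   0.2]
12.75 [ 0.5058 -0.2579  0.1823] [-3.142  0.44  -0.222] [-0.6  0.2 -1.5]
shift mm [ -40.3 -475.    10.4] turn [-0.   4.2 -0. ] shift after turn [ -40.8 -475.    -7.7]
```

Call:
carry_out(
  targets=[
    [-8,-4,0,0,0,0,255],
    [-14,-12,0,0,0,0,255],
    [-14,-24,0,0,0,0,255],
    [-8,-30,0,0,0,0,255],
    [0,-30,0,0,0,0,255],
  ],
)

```text
clock: 13.17
position: [0.4877, -0.1505, 0.2022]
tool_rot: [3.141, 0.439, -0.224]
force: [0.4, 1.0, -1.6]
grip_width: 0.0292
```

Call:
carry_out(
  targets=[
    [0,-30,0,0,0,0,255],
    [0,-30,0,0,0,0,255],
    [0,-30,0,0,0,0,255],
    [0,-30,0,0,0,0,255],
    [0,-30,0,0,0,0,255],
  ],
)

```text
clock: 13.58
position: [0.5218, -0.0036, 0.2014]
tool_rot: [3.142, 0.44, -0.222]
force: [0.5, 0.3, -1.8]
grip_width: 0.0294
```

Call:
carry_out(
  targets=[
    [0,-25,-2,0,0.4,0,255],
    [0,-25,-2,0,0.8,0,255],
    [0,-25,-2,0,0.8,0,255],
    [0,-25,-2,0,0.8,0,255],
    [0,-25,-2,0,0.8,0,255],
  ],
)

```text
clock: 14.0
position: [0.5524, 0.1173, 0.2113]
tool_rot: [-3.14, 0.058, -0.222]
force: [1.6, -0.7, -2.3]
grip_width: 0.0293
```

Call:
carry_out(
  targets=[
    [0,-25,0,0,0.5,0,255],
    [0,-15,0,0,0.1,0,255],
    [0,-5,0,0,0,0,255],
    [0,0,0,0,0,0,255],
    [0,0,0,0,0,0,255],
  ],
)

```text
clock: 14.42
position: [0.5623, 0.1591, 0.2105]
tool_rot: [3.141, 0.001, -0.223]
force: [0.2, -0.8, -1.5]
grip_width: 0.0297
```

```bash
python3 rel.py "[.5706,.2145,.069]" "[np.pi,0,-.222]"
```

```text
14.4167 [0.5623 0.1591 0.2105] [ 3.141e+00  1.000e-03 -2.230e-01] [ 0.2 -0.8 -1.5]
shift mm [ -4.  -56.  141.4] turn [ 0.01  0.01 -0.01] shift after turn [ -4.1 -55.9 141.5]
```

Call:
carry_out(
  targets=[
    [-1,-12,0,0,0,0,255],
    [-2,-24,0,0,0,0,255],
    [-1,-16,0,0,0,0,255],
    [0,-4,0,0,0,0,255],
    [0,0,10,0,0,0,255],
  ],
)

```text
clock: 14.83
position: [0.5717, 0.2168, 0.2014]
tool_rot: [-3.14, -0.001, -0.221]
force: [0.5, -0.2, -1.5]
grip_width: 0.0298
```

Call:
carry_out(
  targets=[
    [0,0,25,0,0,0,255],
    [0,0,30,0,0,0,255],
    [0,0,25,0,0,0,255],
    [0,0,10,0,0,0,255],
    [0,0,0,0,0,0,255],
  ],
)

```text
clock: 15.25
position: [0.5697, 0.2139, 0.1079]
tool_rot: [3.139, 0.003, -0.223]
force: [-0.5, -0.5, -1.6]
grip_width: 0.0296
```

```bash
python3 rel.py "[.5707,.2145,.0687]" "[np.pi,0,-.222]"
```

```text
15.25 [0.5697 0.2139 0.1079] [ 3.139e+00  3.000e-03 -2.230e-01] [-0.5 -0.5 -1.6]
shift mm [ 1.  -0.9 39.2] turn [ 0.03  0.03 -0.01] shift after turn [ 0.8 -0.8 39.2]
```

Call:
carry_out(
  targets=[
    [1,-1,12,0,0,0,255],
    [0,0,10,0,0,0,255],
    [0,0,6,0,0,0,255],
    [0,0,4,0,0,0,255],
    [0,0,3,0,0,0,255],
  ],
)

```text
clock: 15.67
position: [0.5721, 0.2162, 0.0753]
tool_rot: [-3.142, 0.0, -0.222]
force: [0.8, -0.3, -1.8]
grip_width: 0.0292
```

Call:
carry_out(
  targets=[
    [0,0,1.5,0,0,0,255],
    [0,0,1,0,0,0,255],
    [0,0,0.5,0,0,0,255],
    [0,0,0,0,0,0,255],
  ],
)

```text
clock: 16.0
position: [0.5723, 0.2163, 0.0727]
tool_rot: [-3.141, -0.0, -0.222]
force: [-0.3, -0.4, -2.1]
grip_width: 0.0296
```

Call:
carry_out(
  targets=[
    [0,0,0.5,0,0,0,255],
    [0,0,0,0,0,0,255],
    [0,0,0,0,0,0,255],
  ],
)

```text
clock: 16.25
position: [0.5722, 0.2162, 0.0721]
tool_rot: [-3.141, -0.0, -0.222]
force: [-0.4, 0.0, -0.9]
grip_width: 0.029
```

Call:
carry_out(
  targets=[
    [-1,1.5,0.5,0,0,0,255],
    [0,0,1,0,0,0,255],
    [0,0,0.5,0,0,0,255],
    [0,0,0,0,0,0,255],
  ],
)

```text
clock: 16.58
position: [0.5708, 0.2149, 0.0699]
tool_rot: [3.142, 0.0, -0.222]
force: [-0.9, 0.4, -2.2]
grip_width: 0.0296
```

Call:
carry_out(
  targets=[
    [0,0,1,0,0,0,255],
    [0,0,0.5,0,0,0,255],
    [0,0,0,0,0,0,255],
  ],
)

```text
clock: 16.83
position: [0.5708, 0.215, 0.0697]
tool_rot: [-3.141, -0.0, -0.222]
force: [-8.6, -3.3, 21.6]
grip_width: 0.0296
```

Call:
carry_out(
  targets=[
    [0,0,0.5,0,0,0,255],
    [0,0,0,0,0,0,255],
    [0,0,0,0,0,0,255],
  ],
)

```text
clock: 17.08
position: [0.5708, 0.2149, 0.0696]
tool_rot: [-3.141, -0.0, -0.222]
force: [-12.7, -4.7, 29.9]
grip_width: 0.0297
```

The scanner is seated, with contact at z ≈ 0.0697. I'll relieve the load and open slowly.

Call:
carry_out(
  targets=[
    [0,0,-1,0,0,0,255],
    [0,0,-0.7,0,0,0,255],
    [0,0,0,0,0,0,255],
  ],
)

```text
clock: 17.33
position: [0.5709, 0.215, 0.0698]
tool_rot: [-3.141, -0.0, -0.222]
force: [-0.3, 0.1, -0.9]
grip_width: 0.0292
```

Call:
carry_out(
  targets=[
    [0,0,0,0,0,0,130],
    [0,0,0,0,0,0,60],
    [0,0,0,0,0,0,0],
    [0,0,0,0,0,0,0],
    [0,0,0,0,0,0,0],
  ],
)

```text
clock: 17.75
position: [0.5708, 0.2149, 0.0696]
tool_rot: [-3.142, 0.0, -0.222]
force: [0.4, 0.3, 0.8]
grip_width: 0.0857
```

Call:
carry_out(
  targets=[
    [0,0,-10,0,0,0,0],
    [0,0,-30,0,0,0,0],
    [0,0,-40,0,0,0,0],
    [0,0,-40,0,0,0,0],
    [0,0,-40,0,0,0,0],
  ],
)

```text
clock: 18.17
position: [0.5704, 0.2147, 0.2323]
tool_rot: [-3.141, -0.0, -0.222]
force: [-0.2, -0.2, -0.2]
grip_width: 0.0855
```

Call:
carry_out(
  targets=[
    [0,30,-30,0,0,0,0],
    [0,40,0,0,0,0,120],
    [0,40,0,0,0,0,255],
    [0,40,0,0,0,0,255],
    [0,40,0,0,0,0,255],
  ],
)

```text
clock: 18.58
position: [0.5282, 0.0285, 0.2602]
tool_rot: [-3.141, -0.001, -0.222]
force: [0.7, -0.5, 0.2]
grip_width: 0.0387
```

```bash
python3 rel.py "[.71,-.235,.26]" "[np.pi,0,0]"; python3 - <<'E'
from h import *
from workcell import bot
f=bot.grab_frame("top");t=dict(np.load("top0.npz"));bot
for f in(t,f):
    p=cloud(f);z=p[...,2];g=f["color"].mean(-1)
    m=(p[...,1]>.17)&(p[...,1]<.27)&(z>.092)&(z<.102)&(p[...,0]<.612)&(p[...,0]>.49)&(g>55)
    m=cv2.morphologyEx(m.astype(np.uint8),cv2.MORPH_OPEN,np.ones((3,3)))>0
    print(m.sum(),cv2.minAreaRect((p[m][:,:2]*1000).astype(np.float32)))
cv2.imwrite("pics/t3.png",cv2.resize(f["color"][100:260,180:420,::-1],None,fx=3,fy=3,interpolation=cv2.INTER_CUBIC))
E
```

```text
18.5833 [0.5282 0.0285 0.2602] [-3.141e+00 -1.000e-03 -2.220e-01] [ 0.7 -0.5  0.2]
shift mm [235.4 216.9   0.3] turn [-0.   -0.01 -2.12] shift after turn [1.818e+02 2.635e+02 2.000e-01]
434 ((556.0053100585938, 217.47210693359375), (30.145841598510742, 114.19926452636719), 77.44277954101562)
457 ((557.297119140625, 217.244384765625), (30.311683654785156, 118.03337097167969), 77.23333740234375)
```

View pics/t3.png

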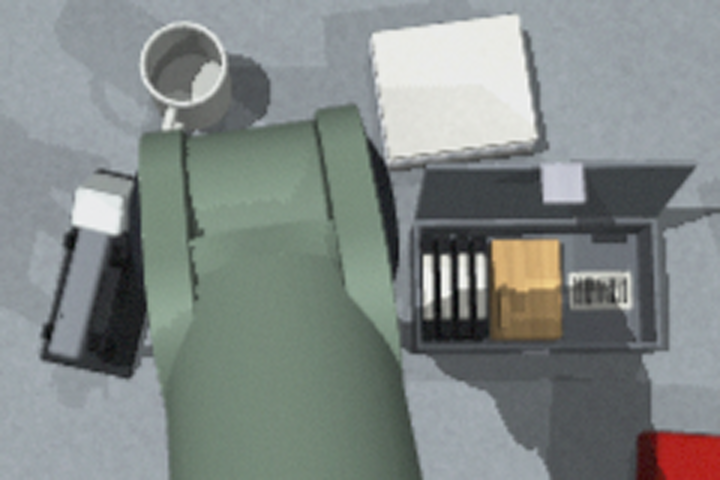

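The scanner lies in its cradle as before: handle position within about 1 mm and 0.2° of the start. The label is visible at (602,290), with the spacer by the cartridges. I'll now go behind the lid.

Call:
carry_out(
  targets=[
    [0,0,0,0,0,-0.7,255],
    [0,0,0,0,0,-0.7,255],
    [0,0,0,0,0,-0.72,255],
    [23,33,0,0,0,0,255],
    [23,33,0,0,0,0,255],
  ],
)

```text
clock: 19.05
position: [0.5754, -0.0352, 0.2605]
tool_rot: [-3.141, -0.001, 0.004]
force: [1.1, -0.2, 0.9]
grip_width: 0.0002
```

Call:
carry_out(
  targets=[
    [23,33,0,0,0,0,255],
    [23,33,0,0,0,0,255],
    [23,33,0,0,0,0,255],
    [23,33,0,0,0,0,255],
    [23,33,0,0,0,0,255],
  ],
)

```text
clock: 19.47
position: [0.6906, -0.2026, 0.2601]
tool_rot: [3.142, -0.001, -0.0]
force: [0.4, 1.1, 0.0]
grip_width: 0.0
```

Call:
carry_out(
  targets=[
    [22,33,0,0,0,0,255],
    [0,0,0,0,0,0,255],
  ],
)

```text
clock: 19.63
position: [0.7129, -0.2412, 0.2581]
tool_rot: [3.138, 0.001, -0.006]
force: [-0.5, -1.6, -0.6]
grip_width: 0.0001
```

```bash
python3 rel.py "[.715,-.235,.15]" "[np.pi,0,0]"; python3 - <<'E'
from h import *
t=dict(np.load("top0.npz"));p=cloud(t);z=p[...,2]
f=dict(np.load("scene0.npz"));q=cloud(f)
m=(abs(q[...,1]+.235)<.012)&(q[...,2]>.07)&(q[...,0]>.6)&(q[...,0]<.72);r=q[m];o=r[np.argsort(r[:,2])];print(o[::max(1,len(o)//10)].round(3),o[-1])
E
```

```text
19.6333 [ 0.7129 -0.2412  0.2581] [ 3.138e+00  1.000e-03 -6.000e-03] [-0.5 -1.6 -0.6]
shift mm [  2.1  -6.5 108.1] turn [ 0.03  0.01 -0.06] shift after turn [  2.1  -6.2 108.1]
[[ 0.641 -0.229  0.07 ]
 [ 0.642 -0.244  0.081]
 [ 0.645 -0.239  0.094]
 [ 0.651 -0.237  0.109]
 [ 0.65  -0.226  0.123]
 [ 0.656 -0.243  0.134]
 [ 0.649 -0.243  0.144]
 [ 0.656 -0.238  0.156]
 [ 0.658 -0.227  0.167]
 [ 0.657 -0.225  0.179]
 [ 0.661 -0.227  0.188]] [ 0.66413005 -0.24520479  0.19057686]
```

Call:
carry_out(
  targets=[
    [0,0,36,0,0,0,255],
    [0,0,36,0,0,0,255],
    [0,0,34,0,0,0,255],
    [-12,0,0,0,0,0,255],
    [-16,0,0,0,0,0,255],
  ],
)

```text
clock: 20.05
position: [0.683, -0.2329, 0.1507]
tool_rot: [-3.14, 0.004, 0.0]
force: [0.6, -0.8, 1.7]
grip_width: 0.0003
```

Call:
carry_out(
  targets=[
    [-10,0,0,0,0,0,255],
    [-10,0,0,0,0,0,255],
    [-10,0,0,0,0,0,255],
    [-10,0,0,0,0,0,255],
    [-10,0,0,0,0,0,255],
  ],
)

```text
clock: 20.47
position: [0.6339, -0.2339, 0.1541]
tool_rot: [3.141, -0.001, -0.0]
force: [2.6, 0.3, -1.2]
grip_width: -0.0
```

Call:
carry_out(
  targets=[
    [-10,0,0,0,0,0,255],
    [-10,0,0,0,0,0,255],
    [-10,0,0,0,0,0,255],
    [-10,0,0,0,0,0,255],
    [-10,0,0,0,0,0,255],
  ],
)

```text
clock: 20.88
position: [0.5837, -0.2337, 0.154]
tool_rot: [3.141, -0.001, -0.0]
force: [1.6, -0.1, -0.2]
grip_width: -0.0003
```

Call:
carry_out(
  targets=[
    [-12,0,4,0,0,0,255],
    [-12,0,6,0,0,0,255],
    [-12,-5,8,0,0,0,255],
    [0,-5,-20,0,0,0,255],
    [0,-5,-35,0,0,0,255],
  ],
)

```text
clock: 21.3
position: [0.5456, -0.2181, 0.1883]
tool_rot: [-3.14, 0.006, -0.001]
force: [1.1, -0.8, 0.3]
grip_width: 0.0
```

Call:
carry_out(
  targets=[
    [-12,-5,0,0,0,0,255],
    [-12,-5,0,0,0,0,255],
    [-11,-5,0,0,0,0,255],
    [0,0,0,0,0,0,255],
    [0,0,0,0,0,0,255],
  ],
)

```text
clock: 21.72
position: [0.5131, -0.2038, 0.191]
tool_rot: [3.141, -0.001, -0.0]
force: [0.5, 0.6, 0.8]
grip_width: 0.0002
```

```bash
cat > lid.py <<'E'
from h import *
from workcell import bot
f=bot.grab_frame("scene");q=cloud(f)
m=(q[...,1]<-.105)&(q[...,1]>-.295)&(q[...,2]>.052)&(q[...,2]<.2)&(q[...,0]>.49)&(q[...,0]<.65)
m&=(abs(q[...,1]+.2)>.06)
r=q[m];k=(r[:,0]<.63)
c=np.polyfit(r[k][:,0],r[k][:,2],1);print(m.sum(),"lid angle~",-np.arctan(c[0]).round(3),"z at .635,.512",np.polyval(c,[.635,.512]).round(4),"xmin",np.percentile(r[:,0],1).round(4))
E
python3 lid.py; python3 rel.py "[.514,-.2015,.1]" "[np.pi,0,0]"
```

```text
818 lid angle~ 0.41 z at .635,.512 [0.066  0.1195] xmin 0.5196
21.7667 [ 0.5134 -0.2039  0.1907] [ 3.141e+00 -1.000e-03 -0.000e+00] [ 0.9 -0.6  0.7]
shift mm [ 0.5 -2.5 90.7] turn [ 0.   -0.01 -0.  ] shift after turn [ 0.6 -2.4 90.7]
```

Call:
carry_out(
  targets=[
    [0,-2,10,0,0,0,255],
    [0,0,10,0,0,0,255],
    [0,0,10,0,0,0,255],
    [0,0,10,0,0,0,255],
    [0,0,10,0,0,0,255],
  ],
)

```text
clock: 22.18
position: [0.5127, -0.2018, 0.1385]
tool_rot: [-3.141, 0.001, -0.0]
force: [-0.3, 0.2, 0.7]
grip_width: -0.0002
```

Call:
carry_out(
  targets=[
    [0,0,8,0,0,0,255],
    [0,0,8,0,0,0,255],
    [0,0,4,0,0,0,255],
    [0,0,0,0,0,0,255],
    [0,0,0,0,0,0,255],
  ],
)

```text
clock: 22.6
position: [0.513, -0.2019, 0.1201]
tool_rot: [-3.142, 0.0, -0.0]
force: [-0.8, -0.8, 1.0]
grip_width: -0.0002
```

Call:
carry_out(
  targets=[
    [0,0,0,0,0,0,255],
    [0,0,0,0,0,0,255],
    [0,0,0,0,0,0,255],
    [0,0,0,0,0,0,255],
    [0,0,0,0,0,0,255],
  ],
)

```text
clock: 23.02
position: [0.5131, -0.2018, 0.1203]
tool_rot: [3.142, -0.0, -0.0]
force: [-0.1, -0.3, -0.2]
grip_width: 0.0001
```

```bash
python3 lid.py; python3 rel.py "[.514,-.2015,.08]" "[np.pi,0,0]"
```

```text
667 lid angle~ 0.089 z at .635,.512 [0.0655 0.0764] xmin 0.5087
23.0667 [ 0.513  -0.2018  0.1203] [ 3.142 -0.    -0.   ] [-0.1 -0.1 -0. ]
shift mm [ 0.9 -0.3 40.3] turn [ 0. -0. -0.] shift after turn [ 1.  -0.3 40.3]
```

The lid is resting on the nub at about 0.09. I'll press the middle of its front edge.

Call:
carry_out(
  targets=[
    [0,0,16,0,0,0,255],
    [0,0,14,0,0,0,255],
    [0,0,8,0,0,0,255],
    [0,0,4,0,0,0,255],
    [0,0,3,0,0,0,255],
  ],
)

```text
clock: 23.48
position: [0.5125, -0.2018, 0.075]
tool_rot: [-3.141, 0.001, -0.0]
force: [-7.1, 2.5, 13.1]
grip_width: -0.0004
```

Call:
carry_out(
  targets=[
    [0,0,3,0,0,0,255],
    [0,0,2,0,0,0,255],
    [0,0,2,0,0,0,255],
    [0,0,2,0,0,0,255],
  ],
)

```text
clock: 23.82
position: [0.5133, -0.202, 0.0664]
tool_rot: [3.141, -0.001, -0.0]
force: [0.4, 0.1, 0.1]
grip_width: 0.0
```

Call:
carry_out(
  targets=[
    [0,0,1,0,0,0,255],
    [0,0,1,0,0,0,255],
    [0,0,0.5,0,0,0,255],
    [0,0,0,0,0,0,255],
  ],
)

```text
clock: 24.15
position: [0.5133, -0.202, 0.065]
tool_rot: [3.141, -0.001, -0.001]
force: [-8.0, 2.7, 28.7]
grip_width: -0.0002
```

Call:
carry_out(
  targets=[
    [0,0,-5,0,0,0,255],
    [0,0,-30,0,0,0,255],
    [0,0,-40,0,0,0,255],
    [0,0,-40,0,0,0,255],
    [-30,0,-20,0,0,0,255],
  ],
)

```text
clock: 24.57
position: [0.4877, -0.2017, 0.2028]
tool_rot: [3.14, -0.007, 0.002]
force: [-0.5, 0.2, -0.2]
grip_width: -0.0
```

Call:
carry_out(
  targets=[
    [-30,0,0,0,0,0,255],
    [-30,0,0,0,0,0,255],
    [0,0,0,0,0,0,255],
    [0,0,0,0,0,0,255],
    [0,0,0,0,0,0,255],
  ],
)

```text
clock: 24.98
position: [0.4237, -0.2019, 0.199]
tool_rot: [3.141, -0.001, -0.0]
force: [0.3, -0.1, 0.1]
grip_width: -0.0001
```

```bash
python3 lid.py; python3 - <<'E'
from h import *
from workcell import bot
f=bot.grab_frame("scene");cv2.imwrite("pics/end.png",cv2.resize(f["color"][100:300,140:400,::-1],None,fx=3,fy=3,interpolation=cv2.INTER_CUBIC))
print(bot.observe()["position"],bot.observe()["force"])
E
```

```text
625 lid angle~ 0.002 z at .635,.512 [0.0655 0.0658] xmin 0.5087
[ 0.42379541 -0.20172632  0.19856101] [ 0.82538172  0.1469551  -0.02827148]
```

View pics/end.png

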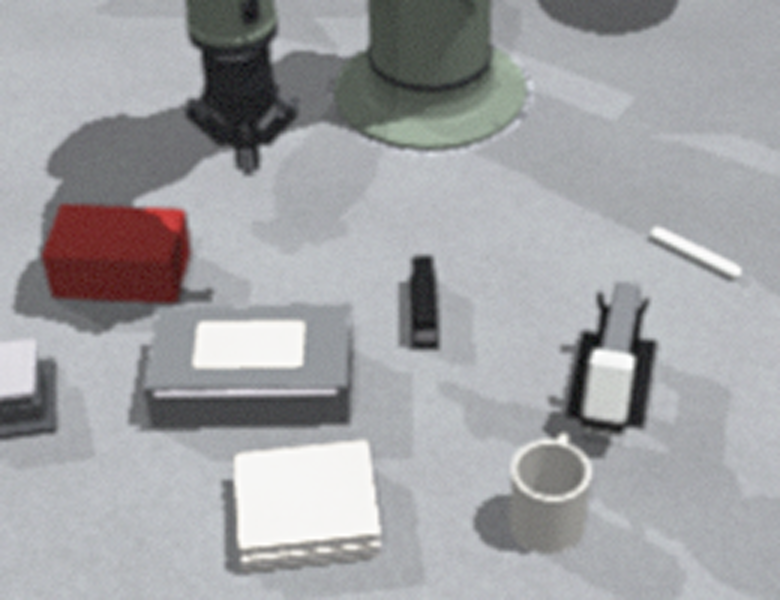

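The lid at (250,350) is shut and staying flat, the scanner at (615,360) is in its cradle, the other things have not moved, and the arm is clear.

```bash
python3 -c "
from workcell import bot
print(bot.job_done())"
```

```text
the job is handed in; nothing more can be done
None
```

The check-in was carried out in the order asked and handed in at about 25 s on the robot's clock.

- **Spacer:** I pushed it to its stop at about 0.076 m, and the label shows fully uncovered in the picture. I pushed on against the stop until the tool read about 40 N sideways, through the fingertips.
- **Scan:** I held the scanner for about 3 s with its window 10 cm above the label. By the arm's own pose it was within 2 mm of the middle and 0.2° of straight down. The camera agreed on the head's height and on its front face being vertical. It put the head about 8 mm further towards +y, but that reading was noisy, so I trusted the arm's pose.
- **Scanner back in its cradle:** It was lowered until it touched, eased off and released. The camera shows the handle about 1 mm and 0.2° from where it started.
- **Lid:** The press peaked at 13 N in the readings and then dropped to zero as the clasp snapped; a final check press reached about 29 N. After letting go the lid measured 0.002 rad and stayed flat.
- **Other things on the desk:** In the final picture they look unmoved, and the arm was touching nothing.

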